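# Put the swapped stock bottle and jar back in their own trays

## Task

The square bottle and the round jar stand in each other's trays. First, while the jar is still standing where it is, press its raised lid fully home; then swap the two, so that the square bottle stands flat inside the square tray and the round jar stands flat inside the round tray, with its lid still fully home. Keep both upright, set them down gently without dropping them, and leave the mortar, the beaker and the white plastic bottle where they are.

Things in the scene. Friction and masses are not known exactly. Their poses are not given: they have to be found in the camera images.
- square_tray: Fixed shallow square wooden tray, 80 x 80 mm outside, 70 x 70 mm inside, floor 5 mm thick, rim 13 mm high (8 mm above its floor). Origin: centre of its underside, on the bench; x and y axes parallel to its sides, z up. The bottle's square base fits only when turned parallel to the sides (quarter turns are alike). Left or right of the robot.
- round_tray: Fixed shallow round wooden tray, 100 mm outside diameter, 90 mm inside, floor 5 mm thick, rim 13 mm high (8 mm above its floor). Origin: centre of its underside, on the bench; z up. The bottle stands in it at the start.
- bottle: Square amber glass bottle, loose, 158 mm tall, 0.35 kg or so: body 56 x 56 mm and 95 mm high, a sloping shoulder, and on top a fixed black round cap 34 mm in diameter from 113 to 158 mm above the base (a good place to grip). Origin: centre of its underside; x and y parallel to its sides, z up.
- jar: Round white ceramic jar, loose, 0.33 kg or so with its lid: body 62 mm in diameter and 62 mm high (grip it there), then a neck 52 mm in diameter covered by the lid. Origin: centre of its underside; z up.
- lid (a joint): Height of the jar's lid above fully home, m: 0 is fully home on the jar's shoulder, 0.013 the most it can be raised. Friction of about 6 N holds it; at the start it is raised 8 to 12 mm and shows the neck below it.
- lid_top (a point): Centre of the flat top of the jar's black push-on lid (62 mm in diameter, 20 mm high). With the lid home it lies 82 mm above the jar's base.
- mortar: Bystander: white ceramic mortar with its pestle, 110 mm across, 58 mm high (pestle end about 105 mm), at the far middle of the bench. Origin: centre of its underside.
- beaker: Bystander: glass beaker, 70 mm across, 90 mm high, at the robot's far right. Origin: centre of its underside.
- flask: Bystander: round white plastic bottle, 72 mm across, 170 mm high, at the robot's far left. Origin: centre of its underside.
- aside (a point): A point on the bare bench straight ahead of the robot, 0.44 m out, nearer than both trays; always clear for 80 mm around, so that one thing can be stood aside there. Unmarked.
Things that resemble listed ones, but are neither listed nor needed, are in the scene too. Leave any blue or green look-alike of the jar alone.

How it is judged:
By the outcome, as a careful person would: the job done as asked, in the order asked, and still so for the second after the job is handed in, with the robot touching nothing.
It also fails if it takes over 72 s, if anything falls off the work surface, if the arm or the gripper's body presses on something with over 40 N, if the wrist force passes 120 N, or if a joint passes its speed limit or range.

## Robot

A 6-joint arm with a two-finger parallel gripper is mounted at the origin on the work surface. World frame = base frame: x ahead of the robot, y to its left, z up, the work surface at z = 0. Lengths are in mm, angles in rad, forces in N, time in s.
With the tool pointing down it reaches from about 350 to 775 mm from the base axis. Payload 7.3 kg.
Tool frame: the origin (TCP) lies on the centre line of the jaws, within the pads' length; the fingertips stand 14 mm ahead of it and the grasp point (between the pads) lies 5 mm behind it; z points along the fingers, y is the line along which they close (so a half turn about z gives the same grasp; the last joint's range is limited). The gripper opens to 92 mm and grips with 3 to 60 N. Pads are 19 mm wide; open, the fingers measure 130 mm over their backs; the gripper's body (75 mm by 190 mm) begins 47 mm behind the grasp point.
Start: joints at [-1.264, 0.342, 1.524, -0, 1.275, -0.146], TCP at [229.703, -472.102, 240.741] pointing down, gripper open.
Joint ranges: [-2.53, 2.53], [-0.77, 2.02], [0.04, 2.7], [-1, 4.14], [0.28, 2.66], [-3.11, 3.11]. Speed limits (rad/s): [2.57, 2.57, 3.14, 3.14, 3.14, 3.14].

## Interface

Orientations are given as [roll, pitch, yaw] about the fixed x, y, z axes, in that order (R = Rz(yaw) Ry(pitch) Rx(roll)).
In Python, from plant import get_obs, capture, bot, spot_in, trace, pinpoint gives the robot as it stands.
- The arm moves only by the tool play_rows, never from a script. Its argument "rows" is a list of rows, each a list of 2 entries, a list of its own where there are three numbers: the shift along the world's x, y, z in units of 3 cm (1.0 is 3 cm), then the turn, a rotation vector about the world's x, y, z in units of 8 degrees (1.0 is 8 degrees). A call has 1 to 12 rows; each row shifts and turns the commanded pose from where the row before left it; what a row does not reach is not made up. A row lasts 1/8 s, in which the tool goes at most 62.5 mm and 10.7 degrees, less where a joint would pass 70% of its speed; a pose out of reach is approached as far as the arm can. A call with a number of a shift or a turn outside -1 to 1 is refused whole. A call with a gripper value outside its range is refused whole. "hand" is the opening, from -1 (shut) to 1 (fully open), set as the call begins (left out, the last holds). The fingers move at their own pace and stop on an object; the grip force is fixed at half the most. Time passes only in rows, so rows that do not move let the fingers close. It gives the time, the measured TCP pose, the force, the opening and the grip force at its end, in the units of the state.
- get_obs(): the state, without advancing time (a new reading comes with each control period).
- capture(name): name is "side" or "top" or "wrist"; returns a dict with "frame" (480x640x3 uint8, red, green, blue), "fov_y" (degrees; the focal length in pixels is half the picture's height over the tangent of half this angle, whatever the lens; pixels are square), "cx", "cy" (the principal point, pixels), "rvec" (rotation vector, rad) and "tvec" (3), from world to camera coordinates, as OpenCV has them; the wrist camera has in their place "hand_eye" (4x4, takes a point from camera to tool coordinates, whose origin is the TCP and whose axes are the flange's). Camera axes: x right, y down, z forward; pixel columns grow to the right and rows downward; lengths in mm; the calibration is good to about 2 mm. A picture is of the moment at which its call begins: read the wrist's pose just before it. There is no depth.
- bot.close_job(): hands the job in; it is judged then, once.
Trained networks look in the newest picture that a camera, given by its name, has taken for a name from the list of things; names that differ only in an ending like _2 or _b are one class to them, and where a whole thing is asked for, a point or a joint stands for the part that bears it (a point fixed in the world has none). Each returns a list of dicts, best first, with "p" (0 to 1); they miss things now and then, are a little off and sometimes report something else, mostly with a low value. They report only what shows in the picture. A call takes as long as a camera call. They do not tell look-alikes from the thing itself.
- spot_in(query, camera): "at" ([row, column] in pixels, amid what is visible of it).
- trace(query, camera): "mask" (480x640 bool, what is visible of it) and "at" ([row, column] in pixels, amid what is visible of it).
- pinpoint(query, camera): "at" ([row, column] in pixels: a listed point, or the origin of a listed thing).
The state is a dict: "time": time; "joint_positions": joint angles; "dq": joint speeds; "tau": joint torques, N m; "tool_pos": TCP position; "tcp_rot": TCP orientation; "contact_force": force on the tool from outside, world axes, zero at the start; "moment": the same for the moment, N m; "grip_width": finger opening in mm; "finger_force": force on a finger pad.
Only numpy, scipy, OpenCV 4.12 (cv2) and the standard library are available. Lean on these libraries where they do the work, as an engineer would, in place of code of your own. Each camera call takes 0.05 s, during which the arm holds its last target. There are 200 camera calls.

## Working session

There is one attempt and no reset: what is moved stays moved. The work goes in short steps, Python scripts to look and compute and a tool call to move; the robot and the scene stay as the last step left them, time stands still between calls to the robot, and variables do not carry over. Pictures are saved under pics/ and viewed, at most 10 in all, crops included, and the job is handed in when it is done.

Besides the shell and the picture viewer there is one more tool, called in YAML: its name, and indented under it one key for each argument. play_rows: Moves the arm, as the interface text tells. Shifts and turns lie within -1 to 1; 1 stands for 3 cm of shift or 8 degrees of turn. Its arguments: {"type":"object","properties":{"rows":{"type":"array"},"hand":{"type":"number"}},"required":["rows"]}

```bash
mkdir -p pics; cat > h.py <<'E'
import numpy as np, cv2
from plant import get_obs, capture, bot, spot_in, trace, pinpoint
from scipy.spatial.transform import Rotation as R
def cam(c, obs=None):
    f=240/np.tan(np.radians(c["fov_y"])/2)
    K=np.array([[f,0,c["cx"]],[0,f,c["cy"]],[0,0,1.]])
    if "rvec" in c:
        Rm=cv2.Rodrigues(np.array(c["rvec"],float))[0]; t=np.array(c["tvec"],float).ravel()
    else:
        T=np.eye(4);T[:3,:3]=R.from_euler('xyz',obs["tcp_rot"]).as_matrix();T[:3,3]=obs["tool_pos"]
        M=np.linalg.inv(T@np.array(c["hand_eye"]));Rm=M[:3,:3];t=M[:3,3]
    return K,Rm,t
def at_z(C,rc,z):
    K,Rm,t=C; d=Rm.T@np.linalg.inv(K)@np.array([rc[1],rc[0],1.]); o=-Rm.T@t
    return o+d*(z-o[2])/d[2]
def proj(C,P):
    K,Rm,t=C; p=(K@(Rm@np.atleast_2d(P).T+t[:,None])); return (p[:2]/p[2]).T[:,::-1]
def tri(Cs,rcs):
    A=[];b=[]
    for (K,Rm,t),rc in zip(Cs,rcs):
        d=Rm.T@np.linalg.inv(K)@np.array([rc[1],rc[0],1.]);d/=np.linalg.norm(d);o=-Rm.T@t
        P=np.eye(3)-np.outer(d,d);A.append(P);b.append(P@o)
    return np.linalg.lstsq(np.vstack(A),np.hstack(b),rcond=None)[0]
def save(c,n): cv2.imwrite(f"pics/{n}.png",cv2.cvtColor(c["frame"],cv2.COLOR_RGB2BGR))
E
python3 - <<'E'
from h import *
np.set_printoptions(precision=1,suppress=True)
for n in ("top","side"):
    c=capture(n); save(c,n+"0"); C=cam(c); print(n,-C[1].T@C[2],c["fov_y"])
    for q,z in (("square_tray",0),("round_tray",0),("bottle",0),("jar",0),("lid_top",92),("mortar",0),("beaker",0),("flask",0)):
        print(q,[(round(d["p"],2),np.array(d["at"]),at_z(C,d["at"],z)[:2]) for d in pinpoint(q,n)[:4]])
print(get_obs()["tcp_rot"])
E
```

```text
top [ 537.1   12.5 1286.1] 47.97720892815869
square_tray [(0.79, array([252. , 406.9]), array([ 622. , -204.9]))]
round_tray [(0.88, array([272.4, 225.5]), array([569. , 227.4]))]
bottle [(0.59, array([273.2, 229.1]), array([567.2, 218.8])), (0.19, array([323.9, 512. ]), array([ 453.7, -453.6]))]
jar [(0.83, array([203.1, 393.8]), array([ 739.7, -173.7])), (0.6, array([245.6, 364.1]), array([ 636.3, -102.5])), (0.59, array([245.4, 409.4]), array([ 637.9, -211. ])), (0.38, array([273.5, 225.5]), array([566.4, 227.3]))]
lid_top [(0.79, array([244.7, 414.7]), array([ 632.3, -206.8])), (0.64, array([237.1, 368.1]), array([ 648.3, -103.1]))]
mortar [(0.69, array([184.4, 323.6]), array([783.5,  -4.3]))]
beaker [(0.83, array([328.1, 515.2]), array([ 444., -461.])), (0.43, array([249.2, 407.1]), array([ 628.7, -205.4]))]
flask [(0.69, array([277.1, 143. ]), array([556., 423.])), (0.28, array([272.6, 224.1]), array([568.5, 230.7]))]
side [ 496.   955.8 1233.8] 42.67432886632203
square_tray [(0.65, array([209.5, 325.1]), array([ 621.5, -192.6]))]
round_tray [(0.85, array([345.1, 325.9]), array([569.1, 230.8]))]
bottle [(0.57, array([344.4, 326.9]), array([567. , 228.7]))]
jar [(0.75, array([203.1, 322.2]), array([ 632.4, -215.7])), (0.75, array([235.2, 315.3]), array([636.2, -96.9])), (0.64, array([210.8, 280.6]), array([ 742. , -172.4]))]
lid_top [(0.73, array([181.8, 323.2]), array([ 629. , -205.9])), (0.66, array([212.8, 309. ]), array([651.2, -90.5])), (0.63, array([188.1, 280.4]), array([ 737.6, -168.5]))]
mortar [(0.84, array([257.5, 255.9]), array([778. ,  -2.6]))]
beaker [(0.56, array([148.2, 393.9]), array([ 446.1, -469.1])), (0.47, array([345.5, 326.9]), array([566.7, 231.6]))]
flask [(0.8, array([427., 322.]), array([554.1, 427.1])), (0.74, array([271.8, 388.7]), array([437. ,   0.5]))]
[3.1 0.  0.5]
```

View pics/top0.png

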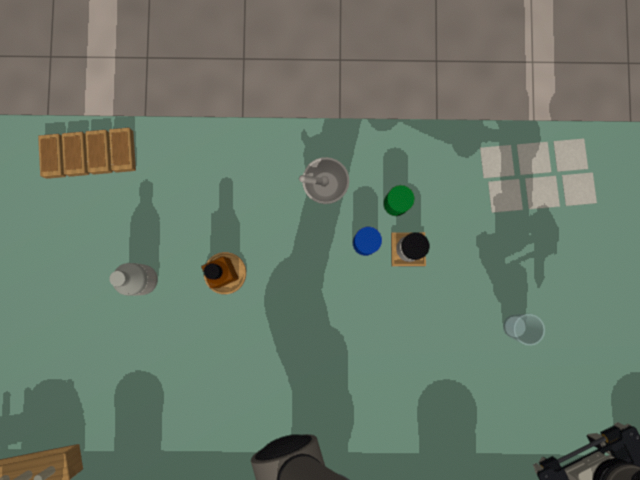

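```bash
python3 - <<'E'
import cv2,numpy as np
a=cv2.imread("pics/top0.png")[170:350,180:460]; b=cv2.imread("pics/side0.png")[150:380,250:400]
a=cv2.resize(a,None,fx=1.8,fy=1.8,interpolation=2);b=cv2.resize(b,None,fx=1.9,fy=1.9,interpolation=2)
H=max(a.shape[0],b.shape[0]);p=lambda x:cv2.copyMakeBorder(x,0,H-x.shape[0],0,0,0)
cv2.imwrite("pics/crop0.png",np.hstack([p(a),p(b)]))
E
```

```text
(no output)
```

View pics/crop0.png

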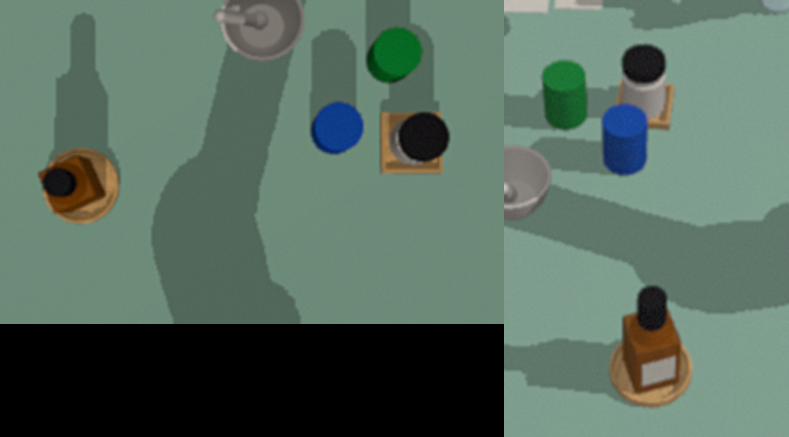

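The jar is the white body with the black lid in the square tray: top view (246,414), side view (182,323). The blue look-alike (241,367) and the green one (200,399) stand on bare bench, have coloured sides and are not in a tray. The crop shows the white body and visible neck in the square tray. The bottle stands turned in the round tray at (272,225).

Next I'll move to look from the wrist.

play_rows:
  rows:
    - [[0.92,0.75,0.17],[0,0,0.3]]
    - [[0.92,0.75,0.17],[0,0,0.3]]
    - [[0.92,0.75,0.17],[0,0,0.3]]
    - [[0.92,0.75,0.17],[0,0,0.3]]
    - [[0.92,0.75,0.17],[0,0,0.3]]
    - [[0.92,0.75,0.17],[0,0,0.3]]
    - [[0.92,0.75,0.17],[0,0,0.3]]
    - [[0.92,0.75,0.17],[0,0,0.3]]
    - [[0.92,0.75,0.17],[0,0,0.3]]
    - [[0.92,0.75,0.17],[0,0,0.3]]
    - [[0.92,0.75,0.17],[0,0,0.3]]
    - [[0,0,0],[0,0,0]]
  hand: -1

```text
time: 2.4
tool_pos: [534.8, -223.0, 296.9]
tcp_rot: [3.141, -0.0, 0.917]
contact_force: [-0.2, -0.0, -0.2]
grip_width: 0.6
finger_force: 0.0
```

```bash
python3 - <<'E'
from h import *
np.set_printoptions(precision=1,suppress=True)
o=get_obs(); c=capture("wrist"); save(c,"w1"); C=cam(c,o); print(o["tool_pos"],o["tcp_rot"],o["joint_positions"],o["contact_force"]); print(np.array(c["hand_eye"]))
for q,z in (("square_tray",0),("jar",5),("lid_top",97)):
    print(q,[(round(d["p"],2),np.array(d["at"]),at_z(C,d["at"],z)[:2]) for d in pinpoint(q,"wrist")[:4]])
E
```

```text
[ 534.8 -223.   296.9] [ 3.1 -0.   0.9] [-0.5  0.4  1.3  0.   1.5  0.1] [-0.2 -0.  -0.2]
[[  -0.    -1.    -0.2   64.8]
 [   1.     0.    -0.     0.4]
 [   0.    -0.2    1.  -142.5]
 [   0.     0.     0.     1. ]]
square_tray []
jar [(0.96, array([ 29.9, 457.9]), array([ 732.9, -174.2])), (0.84, array([132.5, 387.1]), array([ 628.5, -209.2])), (0.61, array([ 30.8, 334.7]), array([ 642.5, -105.9])), (0.42, array([126.7, 406.8]), array([ 646.8, -216.4]))]
lid_top [(0.88, array([  5.4, 336. ]), array([ 638.9, -107.1])), (0.58, array([128.3, 408.4]), array([ 631.8, -208.7])), (0.58, array([  4.1, 499.5]), array([ 732.2, -177.6]))]
```

View pics/w1.png

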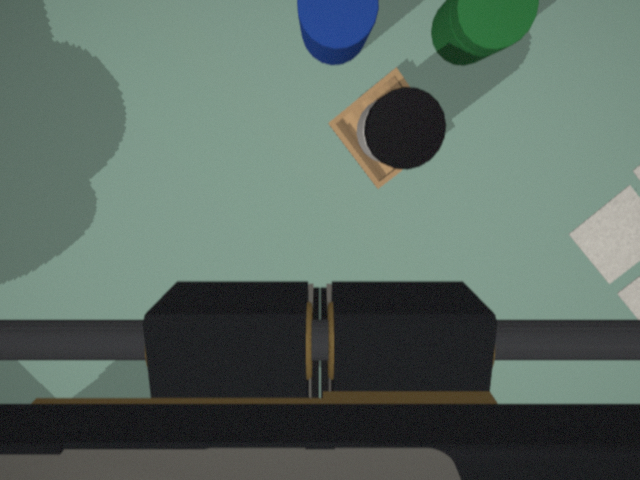

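The wrist view shows the black lid at about (127,405) over the tray, whose corners are at (122,330), (187,381) and (69,400). The blue and green jars are above it at the top edge.

```bash
python3 - <<'E'
from h import *
np.set_printoptions(precision=1,suppress=True)
o=get_obs(); c=capture("wrist"); C=cam(c,o)
def blob(fr,rc):
    m=(fr.max(2)<55).astype(np.uint8); n,l,s,ce=cv2.connectedComponentsWithStats(m)
    i=l[int(rc[0]),int(rc[1])]; return ce[i][::-1],s[i]
Cs=[C];ps=[]; p,s=blob(c["frame"],(127,405));ps.append(p);print(p,s)
for n,rc in(("top",(246,414)),("side",(182,323))):
    d=capture(n);Cs.append(cam(d));p,s=blob(d["frame"],rc);ps.append(p);print(n,p,s)
for z in (92,97): print([at_z(k,p,z) for k,p in zip(Cs[:2],ps)])
print("tri w+top",tri(Cs[:2],ps[:2]))
co=[at_z(C,x,13)[:2] for x in((122,330),(187,381),(69,400))];print(co,(co[1]+co[2])/2, np.degrees(np.arctan2(*(co[1]-co[0])[::-1])),np.degrees(np.arctan2(*(co[2]-co[0])[::-1])),np.linalg.norm(co[1]-co[0]),np.linalg.norm(co[2]-co[0]))
print(o["tcp_rot"])
E
```

```text
[123.  405.5] [ 366   83   80   81 5110]
top [245.6 414.9] [402 233  27  27 571]
side [183.3 323.1] [313 174  21  20 345]
[array([ 630.7, -207.1,   92. ]), array([ 630.4, -207.3,   92. ])]
[array([ 629.8, -206.6,   97. ]), array([ 630. , -206.4,   97. ])]
tri w+top [ 630.3 -206.9   94.3]
[array([ 587.8, -170.1]), array([ 590.1, -249.6]), array([ 667.2, -172.2])] [ 628.7 -210.9] -88.31566402300271 -1.5559083594966898 79.5459427213703 79.51518117182277
[-3.1  0.   0.9]
```

play_rows:
  rows:
    - [[0.53,0.09,-0.95],[0,0,0]]
    - [[0.53,0.09,-0.95],[0,0,0]]
    - [[0.53,0.09,-0.95],[0,0,0]]
    - [[0.53,0.09,-0.95],[0,0,0]]
    - [[0.53,0.09,-0.95],[0,0,0]]
    - [[0.53,0.09,-0.6],[0,0,0]]
    - [[0,0,0],[0,0,0]]

```text
time: 3.62
tool_pos: [628.1, -208.3, 134.5]
tcp_rot: [-3.138, 0.001, 0.914]
contact_force: [-0.4, 0.5, 0.8]
grip_width: 0.8
finger_force: 0.0
```

play_rows:
  rows:
    - [[0,0,-0.3],[0,0,0]]
    - [[0,0,-0.3],[0,0,0]]
    - [[0,0,-0.1],[0,0,0]]
    - [[0,0,-0.1],[0,0,0]]
    - [[0,0,-0.1],[0,0,0]]
    - [[0,0,0],[0,0,0]]

```text
time: 4.38
tool_pos: [628.7, -208.6, 109.9]
tcp_rot: [3.141, 0.0, 0.914]
contact_force: [-1.4, 0.4, 3.0]
grip_width: 0.7
finger_force: 1.5
```

play_rows:
  rows:
    - [[0,0,-0.1],[0,0,0]]
    - [[0,0,-0.1],[0,0,0]]
    - [[0,0,-0.07],[0,0,0]]
    - [[0,0,0],[0,0,0]]
    - [[0,0,0],[0,0,0]]

```text
time: 5.0
tool_pos: [628.8, -208.5, 101.8]
tcp_rot: [3.141, 0.0, 0.914]
contact_force: [-2.1, -0.6, 5.1]
grip_width: 0.4
finger_force: 2.7
```

play_rows:
  rows:
    - [[0,0,-0.03],[0,0,0]]
    - [[0,0,-0.03],[0,0,0]]
    - [[0,0,0],[0,0,0]]

```text
time: 5.38
tool_pos: [628.9, -208.6, 101.2]
tcp_rot: [3.14, -0.0, 0.914]
contact_force: [-4.1, 0.8, 11.0]
grip_width: 0.4
finger_force: 5.9
```

play_rows:
  rows:
    - [[0,0,-0.03],[0,0,0]]
    - [[0,0,-0.03],[0,0,0]]
    - [[0,0,0],[0,0,0]]

```text
time: 5.75
tool_pos: [629.2, -208.7, 101.2]
tcp_rot: [3.138, -0.0, 0.914]
contact_force: [-6.9, 2.7, 20.4]
grip_width: 0.3
finger_force: 10.2
```

play_rows:
  rows:
    - [[0,0,0.5],[0,0,0]]
    - [[0.03,0.05,0.8],[0,0,0]]
    - [[0,0,0.2],[0,0,0]]

```text
time: 6.12
tool_pos: [630.6, -207.1, 144.2]
tcp_rot: [3.138, -0.001, 0.914]
contact_force: [-0.0, -0.0, 0.1]
grip_width: 0.2
finger_force: 0.0
```

play_rows:
  rows:
    - [[0,0,0],[0,0,0]]
    - [[0,0,0],[0,0,0]]
    - [[0,0,0],[0,0,0]]
    - [[0,0,0],[0,0,0]]
    - [[0,0,0],[0,0,0]]
  hand: 1

```text
time: 6.75
tool_pos: [629.6, -206.9, 142.4]
tcp_rot: [-3.141, 0.0, 0.913]
contact_force: [-1.0, -0.1, -0.6]
grip_width: 45.6
finger_force: 0.0
```

```bash
python3 - <<'E'
from h import *
np.set_printoptions(precision=1,suppress=True)
o=get_obs(); c=capture("wrist"); save(c,"w2"); C=cam(c,o)
d=capture("side"); f=d["frame"]
def blob(fr,rc):
    m=(fr.max(2)<55).astype(np.uint8); n,l,s,ce=cv2.connectedComponentsWithStats(m)
    i=l[int(rc[0]),int(rc[1])]; return ce[i][::-1],s[i]
a=cv2.resize(f[140:230,270:380],None,fx=5,fy=5,interpolation=2);cv2.imwrite("pics/s2.png",a[:,:,::-1])
E
```

```text
(no output)
```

View pics/w2.png

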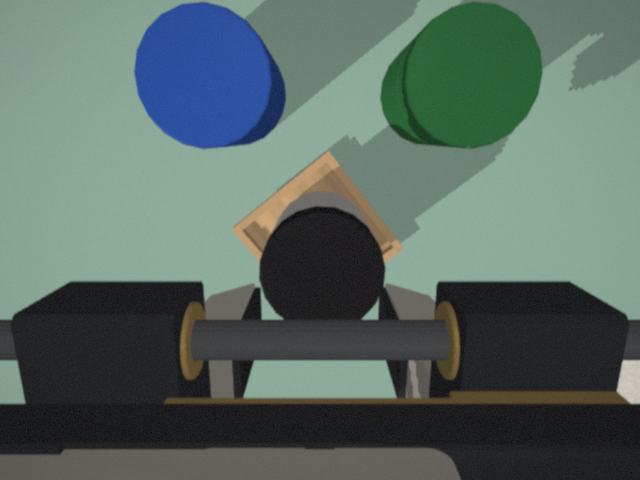

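The lid is centred between the opening fingers (270,322), the tray is behind it, and the blue and green jars are clear of the fingers.

play_rows:
  rows:
    - [[0,0,0],[0,0,0]]
    - [[0,0,0],[0,0,0]]
    - [[0,0,0],[0,0,0]]
    - [[0,0,-0.2],[0,0,0]]
    - [[0,0,-0.2],[0,0,0]]
    - [[0,0,-0.4],[0,0,0]]
    - [[0,0,-0.5],[0,0,0]]
    - [[0,0,-0.5],[0,0,0]]
    - [[0,0,-0.5],[0,0,0]]
    - [[0,0,-0.5],[0,0,0]]
    - [[0,0,-0.4],[0,0,0]]
    - [[0,0,-0.13],[0,0,0]]

```text
time: 8.35
tool_pos: [629.2, -206.7, 41.6]
tcp_rot: [-3.14, 0.0, 0.914]
contact_force: [-0.2, -0.2, 0.4]
grip_width: 91.9
finger_force: 0.0
```

play_rows:
  rows:
    - [[0,0,0],[0,0,0]]
    - [[0,0,0],[0,0,0]]
    - [[0,0,0],[0,0,0]]
    - [[0,0,0],[0,0,0]]
    - [[0,0,0],[0,0,0]]
    - [[0,0,0],[0,0,0]]
  hand: -1

```text
time: 9.1
tool_pos: [630.0, -207.1, 43.3]
tcp_rot: [3.14, -0.0, 0.914]
contact_force: [0.7, -1.3, 3.2]
grip_width: 61.8
finger_force: 30.0
```

play_rows:
  rows:
    - [[0,0,0.2],[0,0,0]]
    - [[0,0,0.6],[0,0,0]]
    - [[0,0,0.7],[0,0,0]]
    - [[-0.3,0.3,0.5],[0,0,0]]
    - [[-0.7,0.77,0],[0,0,0]]
    - [[-0.9,1,0],[0,0,0]]
    - [[-0.9,1,0],[0,0,0]]
    - [[-0.9,1,0],[0,0,0]]
    - [[-0.9,1,0],[0,0,0]]
    - [[-0.9,1,0],[0,0,0]]
    - [[-0.7,0.7,0],[0,0,0]]
    - [[-0.13,0.13,-0.2],[0,0,0]]

```text
time: 10.6
tool_pos: [438.0, 1.5, 97.4]
tcp_rot: [3.141, -0.0, 0.915]
contact_force: [0.6, -0.5, -3.2]
grip_width: 61.4
finger_force: 30.0
```

play_rows:
  rows:
    - [[0,0,-0.5],[0,0,0]]
    - [[0,0,-0.5],[0,0,0]]
    - [[0,0,-0.4],[0,0,0]]
    - [[0,0,-0.2],[0,0,0]]
    - [[0,0,0],[0,0,0]]
    - [[0,0,0],[0,0,0]]

```text
time: 11.35
tool_pos: [440.0, -0.0, 49.0]
tcp_rot: [3.141, -0.0, 0.914]
contact_force: [0.3, 0.5, -3.4]
grip_width: 61.9
finger_force: 30.0
```

play_rows:
  rows:
    - [[0,0,-0.15],[0,0,0]]
    - [[0,0,-0.1],[0,0,0]]
    - [[0,0,-0.04],[0,0,0]]
    - [[0,0,-0.04],[0,0,0]]
    - [[0,0,-0.04],[0,0,0]]
    - [[0,0,0],[0,0,0]]

```text
time: 12.1
tool_pos: [439.7, 0.1, 38.2]
tcp_rot: [3.141, -0.0, 0.914]
contact_force: [-2.0, 0.3, 5.5]
grip_width: 61.5
finger_force: 30.0
```

play_rows:
  rows:
    - [[0,0,0],[0,0,0]]
    - [[0,0,0],[0,0,0]]
    - [[0,0,0],[0,0,0]]
    - [[0,0,0],[0,0,0]]
    - [[0,0,0.2],[0,0,0]]
    - [[0,0,0.5],[0,0,0]]
    - [[0,0,1],[0,0,0]]
    - [[0,0,1],[0,0,0]]
    - [[0,0,1],[0,0,0]]
    - [[0.4,0.7,1],[0,0,0]]
    - [[0.4,0.8,1],[0,0,0]]
    - [[0.4,0.8,1],[0,0,0]]
  hand: 1

```text
time: 13.6
tool_pos: [475.8, 69.8, 240.2]
tcp_rot: [3.141, -0.0, 0.913]
contact_force: [0.2, -0.1, -0.6]
grip_width: 91.7
finger_force: 0.0
```

play_rows:
  rows:
    - [[0.4,0.8,1],[0,0,0]]
    - [[0.4,0.8,1],[0,0,0]]
    - [[0.2,0.8,1],[0,0,0]]
    - [[0,0,0],[0,0,0]]
    - [[0,0,0],[0,0,0]]

```text
time: 14.22
tool_pos: [505.1, 140.7, 327.8]
tcp_rot: [-3.141, 0.001, 0.914]
contact_force: [-0.1, -0.0, -0.7]
grip_width: 92.0
finger_force: 0.0
```

```bash
python3 - <<'E'
from h import *
np.set_printoptions(precision=1,suppress=True)
o=get_obs(); c=capture("wrist"); save(c,"w3"); C=cam(c,o); t=capture("top"); T=cam(t); save(t,"t3"); s=capture("side"); save(s,"s3")
print(o["tool_pos"],o["tcp_rot"])
for q,z in (("round_tray",0),("bottle",5)):
    print(q,[(round(d["p"],2),np.array(d["at"]),at_z(C,d["at"],z)[:2]) for d in pinpoint(q,"wrist")[:3]])
for q,z in (("square_tray",0),("round_tray",0),("jar",0),("lid_top",82)):
    print("top",q,[(round(d["p"],2),np.array(d["at"]),at_z(T,d["at"],z)[:2]) for d in pinpoint(q,"top")[:3]])
def blob(fr,rc):
    m=(fr.max(2)<55).astype(np.uint8); n,l,s,ce=cv2.connectedComponentsWithStats(m)
    i=l[int(rc[0]),int(rc[1])]; return ce[i][::-1],s[i]
from scipy import ndimage
q=spot_in("lid_top","top");print([(x["p"],x["at"]) for x in q])
# tray fit
m=trace("square_tray","top")[0]["mask"].astype(np.uint8); cn=max(cv2.findContours(m,0,1)[0],key=cv2.contourArea)
P=np.array([at_z(T,(y,x),13)[:2] for x,y in cn[:,0]],np.float32); print("tray rect",cv2.minAreaRect(P))
E
```

```text
[505.1 140.7 327.8] [-3.1  0.   0.9]
round_tray []
bottle [(0.82, array([ 91.3, 314.8]), array([567.2, 229.5]))]
top square_tray [(0.81, array([251.4, 407.5]), array([ 623.4, -206.4])), (0.51, array([186. , 325.8]), array([779.6,  -9.6]))]
top round_tray [(0.5, array([273. , 225.8]), array([567.6, 226.6])), (0.38, array([326.3, 323.4]), array([444. ,  -6.8]))]
top jar [(0.7, array([201.4, 393.9]), array([ 743.8, -174. ])), (0.67, array([243.3, 363.9]), array([ 641.8, -102. ])), (0.62, array([324.3, 323.7]), array([448.7,  -7.5]))]
top lid_top [(0.84, array([242.1, 368.2]), array([ 637.9, -104.3])), (0.77, array([198.3, 404.8]), array([ 738. , -186.7])), (0.64, array([330.4, 322.8]), array([440.9,  -4.3]))]
[(0.69, [330.7, 322.4]), (0.65, [238.7, 368.8]), (0.58, [197.3, 402.4])]
tray rect ((629.5610961914062, -205.2926483154297), (78.37071228027344, 81.24071502685547), 0.5612435936927795)
```

View pics/w3.png

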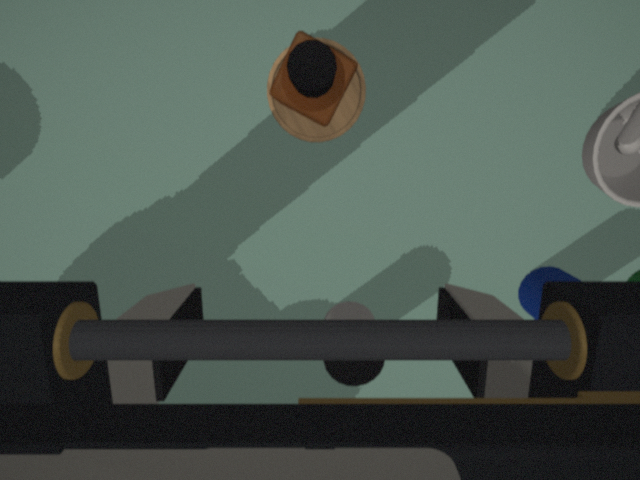

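The bottle is at (80,313): cap top at (68,312), body shoulder corners at about (32,299), (67,357), (125,323) and (93,271). The jar stands aside behind the fingers.

```bash
python3 - <<'E'
from h import *
np.set_printoptions(precision=1,suppress=True)
o=get_obs(); c=capture("wrist"); C=cam(c,o); t=capture("top"); T=cam(t)
fr=c["frame"]; m=(fr.max(2)<50).astype(np.uint8); n,l,s,ce=cv2.connectedComponentsWithStats(m); i=l[68,312]; print("cap blob",s[i],ce[i])
(x,y),r=cv2.minEnclosingCircle(np.argwhere(l==i)[:,::-1].astype(np.float32)); print("cap",x,y,r,at_z(C,(y,x),163), at_z(C,(68,312),163))
h=cv2.cvtColor(fr,cv2.COLOR_RGB2HSV); 
co=np.array([at_z(C,p,100)[:2] for p in((32,299),(67,357),(125,323),(93,271))]); print("z100",co)
for k in range(4):
    d=co[(k+1)%4]-co[k]; print(np.linalg.norm(d),np.degrees(np.arctan2(d[1],d[0]))%90)
# model check: cap+body reprojection over yaw
a=cv2.resize(fr[10:160,230:400],None,fx=4,fy=4,interpolation=2)
def draw(P,col):
    q=proj(C,P); q=((q[:,::-1]-[230,10])*4).astype(np.int32); cv2.polylines(a,[q],True,col,1)
ctr=at_z(C,(y,x),163)[:2]
for yaw,col in((38,(0,255,0)),):
    for z in (5,100):
        draw([[ctr[0]+39.6*np.cos(np.radians(yaw+45+90*k)),ctr[1]+39.6*np.sin(np.radians(yaw+45+90*k)),z] for k in range(4)],col)
th=np.radians(np.arange(0,360,10))
draw(np.c_[ctr[0]+17*np.cos(th),ctr[1]+17*np.sin(th),163+0*th],(255,0,0))
rt=at_z(C,(92,318),13); print("round tray guess",rt)
cv2.imwrite("pics/b3.png",a[:,:,::-1])
mm=trace("round_tray","top")[0]["mask"];print(at_z(T,np.argwhere(mm).min(0)/2+np.argwhere(mm).max(0)/2,10))
E
```

```text
cap blob [ 286   42   50   57 2200] [311.1  69.5]
cap 311.0 70.0 28.6357421875 [566.9 229.2 163. ] [568.2 229.8 163. ]
z100 [[580.9 264.7]
 [601.8 216.1]
 [552.9 197.3]
 [534.8 242.9]]
52.84793427662887 23.218284013896493
52.35641610230691 21.081492827378298
49.170914922669276 21.693821677972508
51.04162489507387 25.174441294139854
round tray guess [570.1 226.8  13. ]
[592.2 228.6  10. ]
```

View pics/b3.png

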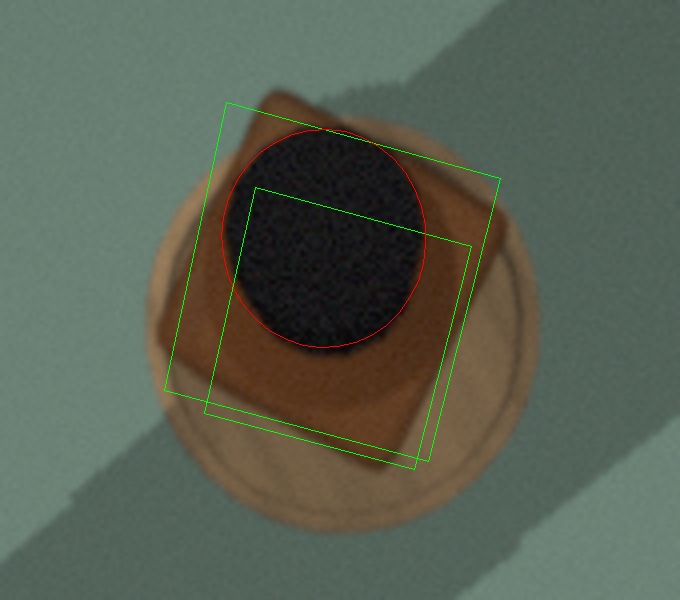

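The drawn 38° is too much; the corners give a bottle yaw of about 22.8°. The cap circle (235,323 in the crop) fits at (567,229). Next I'll grip the cap.

play_rows:
  rows:
    - [[0.4,0.55,-0.4],[0,0,0]]
    - [[0.5,0.8,-0.4],[0,0,0]]
    - [[0.5,0.8,-0.4],[0,0,0]]
    - [[0.5,0.6,-0.5],[0,0,0]]
    - [[0.17,0.2,-0.6],[0,0,0]]
    - [[0,0,-0.8],[0,0,0]]
    - [[0,0,-0.8],[0,0,0]]
    - [[0,0,-0.8],[0,0,0]]
    - [[0,0,-0.7],[0,0,0]]
    - [[0,0,-0.6],[0,0,0]]
    - [[0,0,-0.3],[0,0,0]]
    - [[0,0,0],[0,0,0]]

```text
time: 16.42
tool_pos: [567.4, 229.5, 138.8]
tcp_rot: [-3.141, 0.001, 0.914]
contact_force: [0.1, -0.3, 0.5]
grip_width: 91.8
finger_force: 0.0
```

play_rows:
  rows:
    - [[0,0,0],[0,0,0]]
    - [[0,0,0],[0,0,0]]
    - [[0,0,0],[0,0,0]]
    - [[0,0,0],[0,0,0]]
    - [[0,0,0],[0,0,0]]
    - [[0,0,0],[0,0,0]]
    - [[0,0,0],[0,0,0]]
    - [[0,0,0],[0,0,0]]
    - [[0,0,0],[0,0,0]]
  hand: -1

```text
time: 17.55
tool_pos: [567.7, 229.6, 139.6]
tcp_rot: [-3.141, 0.0, 0.914]
contact_force: [-0.7, 0.5, -0.2]
grip_width: 33.7
finger_force: 30.0
```

play_rows:
  rows:
    - [[0,0,0.2],[0,0,0]]
    - [[0,0,0.5],[0,0,0]]
    - [[0,0,0.8],[0,0,0]]
    - [[0,-0.2,0.7],[0,0,0]]
    - [[0,-0.5,0.4],[0,0,-0.2]]
    - [[-0.1,-0.8,0.1],[0,0,-0.25]]
    - [[-0.1,-0.9,0],[0,0,-0.25]]
    - [[-0.1,-0.9,0],[0,0,-0.25]]
    - [[-0.1,-0.9,0],[0,0,-0.25]]
    - [[-0.1,-0.9,0],[0,0,-0.25]]
    - [[-0.1,-0.9,0],[0,0,-0.25]]
    - [[-0.1,-0.9,0],[0,0,-0.25]]

```text
time: 19.05
tool_pos: [546.3, 21.0, 220.8]
tcp_rot: [3.142, 0.0, 0.639]
contact_force: [0.5, -0.2, -4.2]
grip_width: 33.2
finger_force: 30.0
```

play_rows:
  rows:
    - [[-0.1,-0.9,0],[0,0,-0.25]]
    - [[-0.1,-0.9,0],[0,0,-0.25]]
    - [[-0.1,-0.9,0],[0,0,-0.25]]
    - [[-0.1,-0.9,0],[0,0,-0.25]]
    - [[-0.1,-0.9,0],[0,0,-0.15]]
    - [[-0.1,-0.9,0],[0,0,0]]
    - [[-0.1,-0.9,0],[0,0,0]]
    - [[-0.1,-0.9,0],[0,0,0]]
    - [[-0.1,-0.9,0],[0,0,0]]
    - [[-0.1,-0.6,0],[0,0,0]]
    - [[0,-0.3,0],[0,0,0]]
    - [[0,0,0],[0,0,0]]

```text
time: 20.55
tool_pos: [516.7, -247.6, 220.6]
tcp_rot: [-3.141, -0.0, 0.48]
contact_force: [-0.6, 0.5, -3.4]
grip_width: 33.4
finger_force: 30.0
```

```bash
python3 - <<'E'
from h import *
np.set_printoptions(precision=1,suppress=True)
o=get_obs(); c=capture("wrist"); save(c,"w4"); C=cam(c,o)
print(o["tool_pos"],np.degrees(o["tcp_rot"]),c["fov_y"])
r=trace("square_tray","wrist"); print([x["p"] for x in r])
if r:
    m=r[0]["mask"].astype(np.uint8); cn=max(cv2.findContours(m,0,1)[0],key=cv2.contourArea)
    P=np.array([at_z(C,(y,x),13)[:2] for x,y in cn[:,0]],np.float32); print("tray rect",cv2.minAreaRect(P))
print([(x["p"],at_z(C,x["at"],0)) for x in pinpoint("square_tray","wrist")])
E
```

```text
[ 516.7 -247.6  220.6] [-180.    -0.    27.5] 58.09145193782219
[]
[(0.84, array([ 628.4, -206.8,    0. ]))]
```

View pics/w4.png

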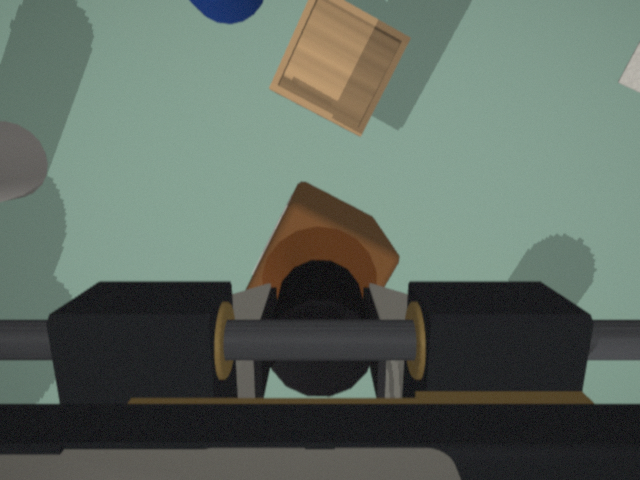

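The wrist view shows the empty tray with rim corners (88,270), (134,361) and (39,410). The held bottle's lower edge runs from about (182,303) to (218,372).

```bash
python3 - <<'E'
from h import *
np.set_printoptions(precision=1,suppress=True)
o=get_obs(); c=capture("wrist"); C=cam(c,o)
a=[at_z(C,p,13)[:2] for p in((88,270),(134,361),(39,410))]
for u,v in((0,1),(1,2)):
    d=a[v]-a[u]; print(np.linalg.norm(d),np.degrees(np.arctan2(d[1],d[0]))%90)
print("tray",(a[0]+a[2])/2)
for z in (86,181):
  b=[at_z(C,p,z)[:2] for p in((182,303),(218,372),(258,399))]
  for k in (0,1):
    d=b[k+1]-b[k]; print(z,b[k],b[k+1],np.linalg.norm(d),np.degrees(np.arctan2(d[1],d[0]))%90)
# draw model, centre=tcp, yaw guesses
fr=c["frame"].copy(); im=cv2.resize(fr[0:300,200:460],None,fx=2,fy=2,interpolation=2)
def draw(P,col):
    q=((proj(C,P)[:,::-1]-[200,0])*2).astype(np.int32); cv2.polylines(im,[q],True,col,1)
z0=o["tool_pos"][2]-134.6
sq=lambda cx,cy,h,yw,z:[[cx+h*2**.5*np.cos(np.radians(yw+45+90*k)),cy+h*2**.5*np.sin(np.radians(yw+45+90*k)),z] for k in range(4)]
for z in(z0,z0+95): draw(sq(o["tool_pos"][0],o["tool_pos"][1],28,-2.1,z),(0,255,0))
t=(a[0]+a[2])/2; draw(sq(*t,40,0,13),(255,0,0))
cv2.imwrite("pics/m4.png",im[:,:,::-1])
E
```

```text
78.21244980179202 1.7589633225257018
76.8634657045292 0.5983079017020309
tray [ 628.3 -205.7]
86 [ 544.7 -220.9] [ 544.7 -271.4] 50.408931746641045 0.0434850813889085
86 [ 544.7 -271.4] [ 529.4 -300.6] 32.953106106426205 62.37057518827321
181 [ 555.1 -219.7] [ 555.1 -252.8] 33.12921689489481 0.043485081388851654
181 [ 555.1 -252.8] [ 545.1 -272. ] 21.657086586307617 62.370575188273165
```

View pics/m4.png

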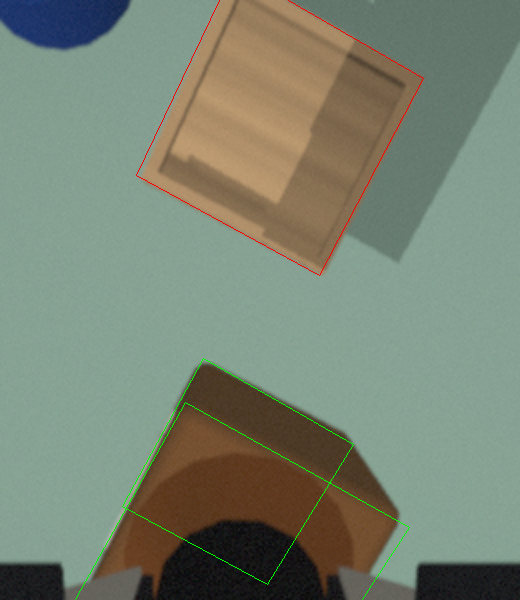

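play_rows:
  rows:
    - [[0.3,0.12,0],[0,0,0.1]]
    - [[0.7,0.25,0],[0,0,0]]
    - [[0.9,0.33,0],[0,0,0]]
    - [[0.9,0.33,0],[0,0,0]]
    - [[0.7,0.25,-0.2],[0,0,0]]
    - [[0.22,0.09,-0.4],[0,0,0]]
    - [[0,0,-0.5],[0,0,0]]
    - [[0,0,-0.5],[0,0,0]]
    - [[0,0,-0.4],[0,0,0]]
    - [[0,0,-0.2],[0,0,0]]
    - [[0,0,0],[0,0,0]]
    - [[0,0,0],[0,0,0]]

```text
time: 22.25
tool_pos: [628.7, -206.5, 155.3]
tcp_rot: [3.141, -0.001, 0.495]
contact_force: [-0.1, 0.8, -3.9]
grip_width: 33.5
finger_force: 30.0
```

```bash
python3 - <<'E'
from h import *
np.set_printoptions(precision=1,suppress=True)
o=get_obs(); t=capture("top"); T=cam(t); s=capture("side"); S=cam(s); print(o["tool_pos"])
z0=o["tool_pos"][2]-134.6; ims=[]
sq=lambda cx,cy,h,yw,z:[[cx+h*2**.5*np.cos(np.radians(yw+45+90*k)),cy+h*2**.5*np.sin(np.radians(yw+45+90*k)),z] for k in range(4)]
for c,C,(r,q) in((t,T,(250,405)),(s,S,(205,325))):
    im=cv2.resize(c["frame"][r-60:r+40,q-45:q+45],None,fx=4.4,fy=4.4,interpolation=2)
    def draw(P,col):
        p=((proj(C,P)[:,::-1]-[q-45,r-60])*4.4).astype(np.int32); cv2.polylines(im,[p],True,col,1)
    draw(sq(628.3,-206.5,40,0,13),(255,0,0)); draw(sq(*o["tool_pos"][:2],28,0,z0),(0,255,0)); draw(sq(*o["tool_pos"][:2],28,0,z0+95),(0,255,255)); ims.append(im)
cv2.imwrite("pics/m5.png",np.hstack(ims)[:,:,::-1])
E
```

```text
[ 628.7 -206.5  155.3]
```

View pics/m5.png

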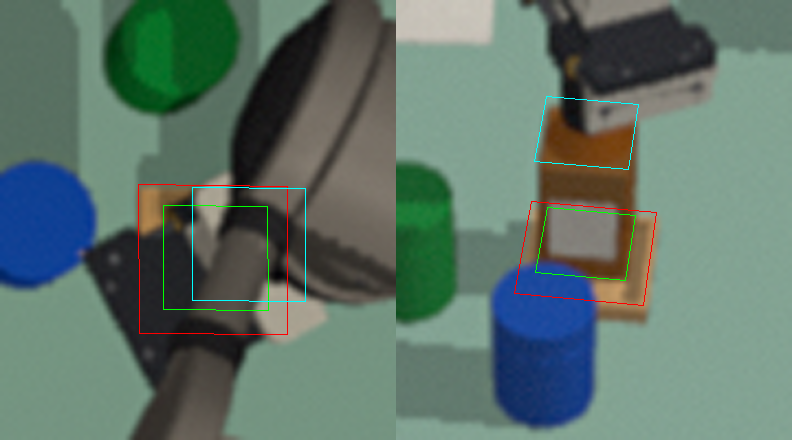

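The side view shows the bottle above the tray, with the base outline within the rim outline at about (245,585). Lowering now.

play_rows:
  rows:
    - [[0,0,-0.15],[0,0,0]]
    - [[0,0,-0.12],[0,0,0]]
    - [[0,0,-0.08],[0,0,0]]
    - [[0,0,-0.06],[0,0,0]]
    - [[0,0,0],[0,0,0]]

```text
time: 22.98
tool_pos: [628.4, -206.3, 142.1]
tcp_rot: [-3.141, 0.0, 0.495]
contact_force: [0.6, -0.5, -3.7]
grip_width: 33.7
finger_force: 30.0
```

play_rows:
  rows:
    - [[0,0,-0.03],[0,0,0]]
    - [[0,0,-0.03],[0,0,0]]
    - [[0,0,-0.03],[0,0,0]]
    - [[0,0,0],[0,0,0]]

```text
time: 23.48
tool_pos: [628.4, -206.3, 139.7]
tcp_rot: [3.142, 0.0, 0.495]
contact_force: [-0.1, -0.3, -3.8]
grip_width: 33.5
finger_force: 30.0
```

play_rows:
  rows:
    - [[0,0,-0.03],[0,0,0]]
    - [[0,0,-0.03],[0,0,0]]
    - [[0,0,0],[0,0,0]]

```text
time: 23.85
tool_pos: [628.7, -206.2, 139.6]
tcp_rot: [3.14, -0.001, 0.495]
contact_force: [-2.4, 2.0, 6.9]
grip_width: 33.5
finger_force: 30.0
```

play_rows:
  rows:
    - [[0,0,0],[0,0,0]]
    - [[0,0,0],[0,0,0]]
    - [[0,0,0],[0,0,0]]
    - [[0,0,0],[0,0,0]]
    - [[0,0,0],[0,0,0]]
    - [[0,0,0],[0,0,0]]
    - [[0,0,0.3],[0,0,0]]
    - [[0,0,0.7],[0,0,0]]
    - [[0,0,0.9],[0,0,0]]
    - [[0,0,0.7],[0,0,0]]
    - [[0,0,0],[0,0,0]]
  hand: 1

```text
time: 25.22
tool_pos: [629.3, -206.7, 218.4]
tcp_rot: [3.138, -0.003, 0.495]
contact_force: [0.4, 0.2, 0.1]
grip_width: 92.0
finger_force: 0.0
```

play_rows:
  rows:
    - [[-0.3,0.35,0],[0,0,0]]
    - [[-0.7,0.75,0],[0,0,0]]
    - [[-0.9,1,0],[0,0,0]]
    - [[-0.9,1,0],[0,0,0]]
    - [[-0.9,1,0],[0,0,0]]
    - [[-0.9,1,0],[0,0,0]]
    - [[-0.9,1,0],[0,0,0]]
    - [[-0.6,0.6,0],[0,0,0]]
    - [[-0.2,0.17,0],[0,0,0]]
    - [[0,0,0],[0,0,0]]

```text
time: 26.48
tool_pos: [439.6, -0.3, 215.7]
tcp_rot: [3.141, -0.0, 0.495]
contact_force: [0.2, 0.1, 0.5]
grip_width: 92.0
finger_force: 0.0
```

```bash
python3 - <<'E'
from h import *
np.set_printoptions(precision=1,suppress=True)
o=get_obs(); c=capture("wrist"); C=cam(c,o); t=capture("top"); T=cam(t); s=capture("side"); S=cam(s); print(o["tool_pos"])
for n,K in(("top",T),("side",S)):
    for q,z in(("bottle",5),("square_tray",0),("round_tray",0),("lid_top",82),("jar",0)):
        print(n,q,[(round(d["p"],2),at_z(K,d["at"],z)[:2]) for d in pinpoint(q,n)[:4]])
def sub(f,K,P,h,f2):
    r,q=proj(K,P)[0].astype(int); r0,q0=max(r-h,0),max(q-h,0); return cv2.resize(f[r0:r0+2*h,q0:q0+2*h],(395,395),interpolation=2)
im=np.hstack([sub(t["frame"],T,[628,-206,50],40,0),sub(s["frame"],S,[628,-206,60],40,0)]); cv2.imwrite("pics/m6.png",im[:,:,::-1])
E
```

```text
[439.6  -0.3 215.7]
top bottle [(0.66, array([784.3, -11.4])), (0.62, array([ 628.7, -213.2]))]
top square_tray [(0.73, array([ 625.6, -205.4])), (0.51, array([574.5, 229.1]))]
top round_tray [(0.73, array([571. , 226.7]))]
top lid_top [(0.6, array([ 642.7, -106.8])), (0.59, array([ 739.8, -186.9])), (0.53, array([437.2,  -3. ]))]
top jar [(0.8, array([644. , -98.6])), (0.65, array([ 737.9, -169.9])), (0.58, array([554.3, 426.5])), (0.55, array([445.6,  -3.5]))]
side bottle [(0.62, array([ 626.7, -198.2]))]
side square_tray [(0.73, array([ 619.8, -201.6])), (0.71, array([552.4, 424.9]))]
side round_tray [(0.77, array([566.3, 226.7])), (0.71, array([442.4,  -0.8])), (0.54, array([553.7, 425.1]))]
side lid_top [(0.8, array([ 743.7, -172.2])), (0.71, array([441.6,  10.7]))]
side jar [(0.89, array([448.7,   3.9])), (0.63, array([636.8, -99.3])), (0.62, array([ 743.2, -186.3])), (0.38, array([431.3, -57.8]))]
```

View pics/m6.png

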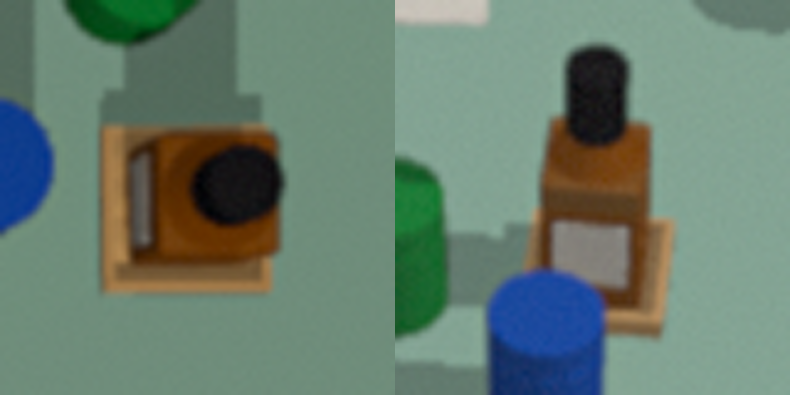

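The bottle stands in the square tray, inside the rim and parallel to the sides, with its cap at (185,237) in the crop. Now the jar.

play_rows:
  rows:
    - [[0,0,-0.4],[0,0,0]]
    - [[0,0,-0.8],[0,0,0]]
    - [[0,0,-0.9],[0,0,0]]
    - [[0,0,-0.9],[0,0,0]]
    - [[0,0,-0.9],[0,0,0]]
    - [[0,0,-0.8],[0,0,0]]
    - [[0,0,-0.6],[0,0,0]]
    - [[0,0,-0.4],[0,0,0]]
    - [[0,0,-0.18],[0,0,0]]
    - [[0,0,0],[0,0,0]]

```text
time: 28.38
tool_pos: [439.4, -0.2, 39.4]
tcp_rot: [-3.142, 0.0, 0.495]
contact_force: [0.1, 0.4, 0.1]
grip_width: 92.1
finger_force: 0.0
```

play_rows:
  rows:
    - [[0,0,0],[0,0,0]]
    - [[0,0,0],[0,0,0]]
    - [[0,0,0],[0,0,0]]
    - [[0,0,0],[0,0,0]]
    - [[0,0,0],[0,0,0]]
    - [[0,0,0],[0,0,0]]
  hand: -1

```text
time: 29.12
tool_pos: [439.5, -0.2, 39.7]
tcp_rot: [3.141, -0.0, 0.495]
contact_force: [-0.3, 0.5, 6.0]
grip_width: 61.7
finger_force: 30.0
```

play_rows:
  rows:
    - [[0,0,0.2],[0,0,0]]
    - [[0,0,0.6],[0,0,0]]
    - [[0,0,0.7],[0,0,0]]
    - [[0.2,0.3,0.4],[0,0,0]]
    - [[0.45,0.8,0],[0,0,0]]
    - [[0.55,1,0],[0,0,0]]
    - [[0.55,1,0],[0,0,0]]
    - [[0.55,1,0],[0,0,0]]
    - [[0.55,1,0],[0,0,0]]
    - [[0.55,1,0],[0,0,0]]
    - [[0.55,0.9,0],[0,0,0]]
    - [[0.38,0.57,0],[0,0,0]]

```text
time: 30.62
tool_pos: [569.3, 228.1, 95.7]
tcp_rot: [-3.141, 0.001, 0.496]
contact_force: [-0.7, -0.7, -3.0]
grip_width: 61.8
finger_force: 30.0
```

play_rows:
  rows:
    - [[0,0,-0.2],[0,0,0]]
    - [[0,0,-0.5],[0,0,0]]
    - [[0,0,-0.4],[0,0,0]]
    - [[0,0,-0.2],[0,0,0]]
    - [[0,0,0],[0,0,0]]
    - [[0,0,0],[0,0,0]]

```text
time: 31.38
tool_pos: [569.6, 226.9, 57.9]
tcp_rot: [3.141, -0.001, 0.495]
contact_force: [0.5, -0.5, -3.7]
grip_width: 61.5
finger_force: 30.0
```

```bash
python3 - <<'E'
from h import *
np.set_printoptions(precision=1,suppress=True)
o=get_obs(); print(o["tool_pos"]); t=capture("top"); s=capture("side"); T=cam(t);S=cam(s)
for n,K in(("top",T),("side",S)):
    print(n,[(round(d["p"],2),at_z(K,d["at"],0)[:2]) for d in pinpoint("round_tray",n)[:2]],[(round(d["p"],2),at_z(K,d["at"],24)[:2]) for d in pinpoint("jar",n)[:4]])
E
```

```text
[569.6 226.9  57.9]
top [(0.49, array([565.5, 225.6]))] [(0.69, array([ 732.9, -177.6])), (0.63, array([776.8, -11.5])), (0.55, array([ 638. , -103.8]))]
side [(0.65, array([565.5, 230.4]))] [(0.63, array([ 731.6, -166.1]))]
```

Tray estimates agree within a few mm (the margin is 14 mm). Target TCP z is about 44.5.

play_rows:
  rows:
    - [[0,0,-0.15],[0,0,0]]
    - [[0,0,-0.12],[0,0,0]]
    - [[0,0,-0.08],[0,0,0]]
    - [[0,0,-0.04],[0,0,0]]
    - [[0,0,0],[0,0,0]]

```text
time: 32.3
tool_pos: [569.3, 226.9, 45.6]
tcp_rot: [3.142, 0.0, 0.495]
contact_force: [0.2, 0.6, -3.7]
grip_width: 61.8
finger_force: 30.0
```

play_rows:
  rows:
    - [[0,0,-0.03],[0,0,0]]
    - [[0,0,-0.03],[0,0,0]]
    - [[0,0,0],[0,0,0]]

```text
time: 32.67
tool_pos: [569.4, 226.9, 44.7]
tcp_rot: [3.141, -0.001, 0.495]
contact_force: [-2.4, -0.1, 4.3]
grip_width: 61.6
finger_force: 30.0
```

play_rows:
  rows:
    - [[0,0,0],[0,0,0]]
    - [[0,0,0],[0,0,0]]
    - [[0,0,0],[0,0,0]]
    - [[0,0,0],[0,0,0]]
    - [[0,0,0],[0,0,0]]
    - [[0,0,0.3],[0,0,0]]
    - [[0,0,0.7],[0,0,0]]
    - [[0,0,1],[0,0,0]]
    - [[0,0,1],[0,0,0]]
    - [[0,0,1],[0,0,0]]
    - [[0,0,1],[0,0,0]]
    - [[-0.5,-0.5,1],[0,0,0]]
  hand: 1

```text
time: 34.17
tool_pos: [554.6, 212.2, 225.5]
tcp_rot: [3.141, -0.001, 0.495]
contact_force: [-0.2, 0.1, 0.0]
grip_width: 92.0
finger_force: 0.0
```

play_rows:
  rows:
    - [[-0.7,-0.9,0.5],[0,0,0]]
    - [[-0.7,-0.9,0.5],[0,0,0]]
    - [[-0.7,-0.9,0.5],[0,0,0]]
    - [[-0.7,-0.9,0],[0,0,0]]
    - [[0,0,0],[0,0,0]]
    - [[0,0,0],[0,0,0]]

```text
time: 34.92
tool_pos: [470.7, 104.1, 269.5]
tcp_rot: [3.141, -0.001, 0.494]
contact_force: [-0.2, -0.4, 1.1]
grip_width: 92.1
finger_force: 0.0
```

```bash
python3 - <<'E'
from h import *
np.set_printoptions(precision=1,suppress=True)
o=get_obs(); w=capture("wrist"); W=cam(w,o); t=capture("top"); s=capture("side"); T=cam(t);S=cam(s)
def blob(fr,K):
    r,q=proj(K,[569,227,87])[0]; print("proj",r,q)
    m=(fr.max(2)<55).astype(np.uint8); n,l,st,ce=cv2.connectedComponentsWithStats(m)
    i=l[int(r),int(q)]; print(ce[i][::-1],st[i]); return ce[i][::-1]
p=[blob(c["frame"],K) for c,K in((t,T),(w,W))]
for z in(87,): print([at_z(K,x,z) for K,x in zip((T,W),p)])
for n,K in(("top",T),("side",S),("wrist",W)):
    for q,z in(("jar",5),("lid_top",87),("bottle",5),("round_tray",0),("mortar",0),("beaker",0),("flask",0)): print(n,q,[(round(d["p"],2),at_z(K,d["at"],z)[:2]) for d in pinpoint(q,n)[:4]])
E
```

```text
proj 271.38153266029497 219.12923467113208
[271.3 220.5] [207 258  28  27 592]
proj 15.624557280265863 228.40468667377888
[ 29.4 233.4] [ 187    0   91   69 5102]
[array([569.3, 223.9,  87. ]), array([562.8, 220.3,  87. ])]
top jar [(0.87, array([ 742.8, -172.5])), (0.76, array([ 640.3, -106.5])), (0.7, array([570.6, 222.5]))]
top lid_top [(0.88, array([ 644.2, -101.8])), (0.87, array([ 740.3, -186.6])), (0.56, array([578.3, 223.3]))]
top bottle [(0.71, array([ 630.5, -206.5]))]
top round_tray [(0.64, array([ 623. , -208.5])), (0.58, array([567.6, 227.1]))]
top mortar [(0.97, array([773. , -11.6]))]
top beaker [(0.82, array([ 450.8, -464. ]))]
top flask [(0.75, array([563.8, 426.1]))]
side jar [(0.96, array([573.4, 239.6])), (0.79, array([635.7, -94.7])), (0.51, array([555.9, 426.2]))]
side lid_top [(0.94, array([566.6, 226.2])), (0.74, array([ 742.3, -162.1]))]
side bottle [(0.55, array([ 626.3, -197.9]))]
side round_tray [(0.86, array([566.8, 228.4])), (0.42, array([548.9, 428. ]))]
side mortar [(0.87, array([782.4,  -1. ]))]
side beaker []
side flask [(0.83, array([553.2, 425.7]))]
wrist jar [(0.97, array([ 640.7, -100.1])), (0.76, array([569.7, 224.5]))]
wrist lid_top [(0.68, array([570.3, 226.3]))]
wrist bottle []
wrist round_tray []
wrist mortar []
wrist beaker []
wrist flask []
```

```bash
python3 -c "
from plant import bot; print(bot.close_job())"
```

```text
the job is handed in; nothing more can be done
None
```

The job is handed in at about 35 s: I pressed the lid home first, then set the bottle in the square tray (seen flat and parallel) and the jar in the round tray. The jar's final pose and lid were checked by measurement only, as all 10 pictures were used.

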